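Lay out the staining place

TASK

Lay out the staining place: stand the three bottles from the front of the worktop upright in the white three-compartment tray, each about in the middle of its compartment, with the tallest bottle in the end compartment nearer the blue slide box, the smallest bottle in the other end compartment and the middle-sized bottle between them. Stand the capped specimen cup upright on the middle of the slide box's lid. Leave the strip canister and the log book as they are.

Things in the scene. Friction and masses are not known exactly. Their poses are not given: they have to be found in the camera images.
- tray: White tray, fixed, 78 (x) x 226 (y) x 14 mm high (plus 8 mm tabs at the ends), origin at the centre of its underside. Three 70 x 70 mm compartments in a row, centres at y = -74, 0, +74 mm; walls 4 mm, inner floor 3 mm above the worktop. Its +y points to the robot's left, within 0.25 rad. It stands left or right of the middle, the slide box on the other side.
- slide_box: Blue flat microscope-slide box, closed and fixed to the worktop, 71 (its x) x 111 (its y) x 34 mm high. Origin at the centre of its underside; the flat lid top is at 34 mm. Turned by up to 0.1 rad. (Between the two sides a tall analyser stands at the back: x > 0.57 m for y from -0.23 to 0.20 m; pass in front of it.)
- saline_bottle: The tallest bottle: white round bottle with a narrower screw cap, loose, about 0.11 kg. Body diameter 49 mm up to about 93 mm, tapering to the cap of diameter 25 mm, total height 123 mm. Origin at the centre of its underside, z up.
- stain_bottle: The middle-sized bottle: round, with a narrower screw cap, loose, about 0.05 kg. Body diameter 38 mm up to about 62 mm, tapering to the cap of diameter 25 mm, total height 84 mm. Origin at the centre of its underside, z up.
- oil_bottle: The smallest bottle: slim brown dropper bottle with a screw cap, loose, about 0.03 kg. Body diameter 29 mm up to about 58 mm, cap diameter 20 mm, total height 76 mm. Origin at the centre of its underside, z up.
- specimen_cup: White specimen cup with a fixed screw lid, loose, about 0.045 kg, total height 71 mm. Body diameter 50 mm up to 58 mm, lid diameter 58 mm from 58 to 71 mm (may be gripped by the lid). Origin at the centre of its underside, z up.
- strip_canister: Bystander, loose: test-strip canister with a wide black lid, diameter 47 mm, height 110 mm. Origin at the centre of its underside. Leave it.
- log_book: Bystander, loose: thin dark blue bound book lying flat, 71 x 150 x 14 mm. Origin at the centre of its underside. Leave it.
Mind the look-alikes: they are no part of the job. What is shaped like the saline_bottle but purple or red is not meant.

How it is judged:
By the outcome, as a careful person would: the job done as asked, in the order asked, and still so for the second after the job is handed in, with the robot touching nothing.
It also fails if it takes over 131 s, if anything falls off the work surface, if the arm or the gripper's body presses on something with over 40 N, if the wrist force passes 120 N, or if a joint passes its speed limit or range.

ROBOT

A 6-joint arm with a two-finger parallel gripper is mounted at the origin on a cart in front of the work surface, level with it; the furniture and walls round the work are solid. World frame = base frame: x ahead of the robot, y to its left, z up, the work surface at z = 0. Lengths are in m, angles in degrees, forces in N, time in s.
With the tool pointing down it reaches from about 0.375 to 0.9 m from the base axis. Payload 3.1 kg.
Tool frame: the origin (TCP) lies midway between the tips of the shut fingers; the grasp point (between the pads) lies 19 mm behind it (bot.hold_point_z is the distance from the TCP to the grasp point, in m); z points along the fingers, y is the line along which they close (so a half turn about z gives the same grasp; the last joint's range is limited). The gripper opens to 87 mm and grips with 3 to 60 N. Pads are 19 mm wide; open, the fingers measure 117 mm over their backs; the gripper's body (75 mm by 190 mm) begins 51 mm behind the grasp point.
Start: joints at [59.616, 30.224, 82.088, -0, 67.689, -10.227], TCP at [0.215, 0.587, 0.223] pointing down, gripper open.
Joint ranges: [-176.69, 176.69], [-43.24, 126.21], [12.49, 139.97], [-82, 262], [0, 151.66], [-163.58, 163.58]. Speed limits (degrees/s): [159.86, 159.86, 180, 180, 180, 180].

INTERFACE

Orientations are given as a 3x3 rotation matrix whose columns are the frame's x, y, z axes.
In Python, from rig import read_state, optics, order, bot gives the robot as it stands.
- The arm moves only by the tool drive_tool, never from a script. Its argument "steps" is a list of rows, each a list of 7 numbers: the finger opening in mm, from 0 to 87, then the shift along the tool's x, y, z normalised to -1 to 1, where 1 is 0.12 m, then the turn, a rotation vector about the tool's x, y, z normalised to -1 to 1, where 1 is 1.5 rad. In form: [[jaw, tx, ty, tz, ax, ay, az], ...]. A call has 1 to 8 rows; each row is the pose to reach, as a shift and turn from the pose commanded when the call began, along the tool's axes at that moment; what a row does not reach only later rows make up. A row lasts 1/10 s, in which the tool goes at most 50 mm and 8.59 degrees, less where a joint would pass 70% of its speed; a pose out of reach is approached as far as the arm can. A call with a number of a shift or a turn outside -1 to 1 is refused whole. A call with a gripper value outside its range is refused whole. The fingers move at their own pace and stop on an object; the grip force is fixed at half the most. Time passes only in rows, so rows that repeat a pose let the fingers close. It gives the time, the measured TCP pose, the force, the opening and the grip force at its end, in the units of the state.
- read_state(): the state, without advancing time (a new reading comes with each control period).
- optics.capture(name): name is "scene" or "top" or "wrist"; returns a dict with "color" (420x560x3 uint8, blue, green, red), "range_z" (420x560 float32, m along the optical axis (not along the pixel's ray), 0 where there is no reading), "fx", "fy", "cx", "cy" (pixels), "rvec" (rotation vector, rad) and "tvec" (3), from world to camera coordinates, as OpenCV has them. Camera axes: x right, y down, z forward; pixel columns grow to the right and rows downward; lengths in m; the calibration is good to about 2 mm. A picture is of the moment at which its call begins.
- order.hand_in(): hands the job in; it is judged then, once.
The state is a dict: "time_s": time; "joint_positions": joint angles; "qvel": joint speeds; "tau": joint torques, N m; "position": TCP position; "tcp_rot": TCP orientation; "force": force on the tool from outside, world axes, zero at the start; "moment": the same for the moment, N m; "opening": opening from 0.0 (shut) to 1.0 (fully open); "grasp_force": force on a finger pad.
Only numpy, scipy, OpenCV 4.12 (cv2) and the standard library are available. Lean on these libraries where they do the work, as an engineer would, in place of code of your own. Each camera call takes 0.05 s, during which the arm holds its last target. There are 200 camera calls.

## Working session

There is one attempt and no reset: what is moved stays moved. The work goes in short steps, Python scripts to look and compute and a tool call to move; the robot and the scene stay as the last step left them, time stands still between calls to the robot, and variables do not carry over. Pictures are saved under pics/ and viewed, at most 14 in all, crops included, and the job is handed in when it is done.

Besides the shell and the picture viewer there is one more tool, called after "Call:" by a JSON object that holds its "name" and its "arguments", one argument or row to a line. drive_tool: Moves the arm, as the interface text tells. Scaled input: -1 to 1 covers 0.12 m each way for a shift and 1.5 rad each way for a turn. Its arguments: {"type":"object","properties":{"steps":{"type":"array"}},"required":["steps"]}

```bash
ls; mkdir -p pics
cat > h.py <<'E'
import numpy as np, cv2
from rig import read_state, optics, order, bot
def cap(n):
    c=optics.capture(n); R=cv2.Rodrigues(np.array(c['rvec'],float))[0]; c['R']=R; c['t']=np.array(c['tvec'],float).ravel(); return c
def cloud(c):
    z=c['range_z'].astype(float); v,u=np.mgrid[:z.shape[0],:z.shape[1]]
    P=np.stack([(u-c['cx'])/c['fx']*z,(v-c['cy'])/c['fy']*z,z],-1)
    W=(P-c['t'])@c['R']; W[z<=0]=np.nan; return W
def ray(c,u,v,h):
    d=c['R'].T@np.array([(u-c['cx'])/c['fx'],(v-c['cy'])/c['fy'],1.]); o=-c['R'].T@c['t']
    return o+d*(h-o[2])/d[2]
E
python3 - <<'E'
from h import *
s=read_state(); print(s['time_s'],s['position'],s['tcp_rot'],s['opening'],bot.hold_point_z)
for n in ['scene','top','wrist']:
    c=cap(n); cv2.imwrite(f'pics/{n}0.png',c['color']); np.savez(f'{n}0.npz',**c); print(n,-c['R'].T@c['t'])
E
```

```text
pics
0.0 [0.21496415 0.58608198 0.22157363] [[-9.38743468e-01  3.44615035e-01 -1.08539160e-03]
 [ 3.44616544e-01  9.38741663e-01 -1.87828940e-03]
 [ 3.71615543e-04 -2.13727581e-03 -9.99997647e-01]] 0.993093932994075 0.0187
scene [-0.28029979 -0.43157385  1.10035096]
top [ 3.20492915e-01 -1.01665443e-03  1.59113384e+00]
wrist [0.15190404 0.60864709 0.38213016]
```

View pics/top0.png

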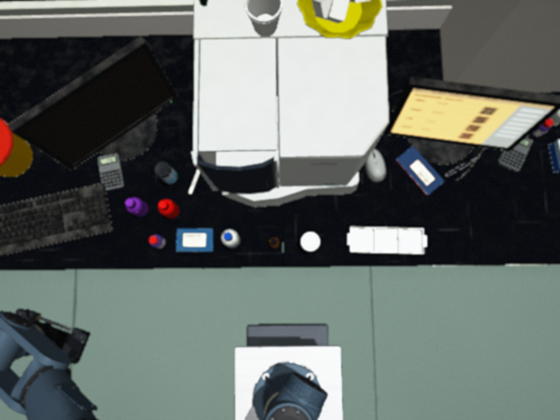

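View pics/scene0.png

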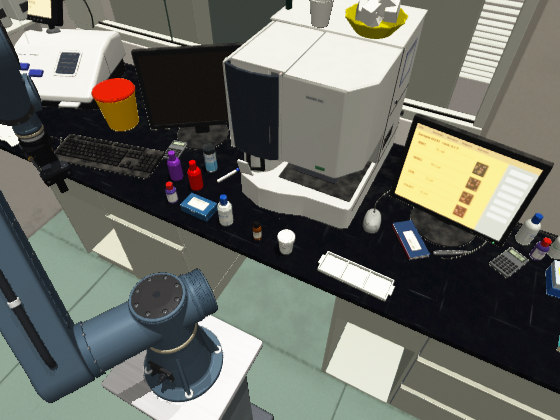

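The top view shows tray (387,240), slide box candidate (195,240), white bottle (230,238), brown bottle (275,242), white cup (310,241), purple/red-cap bottle (157,241), and purple (136,206) and red (168,208) look-alikes. The dark blue log book is at (418,168). I'll check with enlarged crops and the depth cloud.

Run:
```python
from h import *
A=dict(np.load('top0.npz')); B=dict(np.load('scene0.npz'))
a=cv2.resize(A['color'][150:265,85:335],None,fx=3.2,fy=3.2,interpolation=cv2.INTER_CUBIC)[:, :800]
b=cv2.resize(B['color'][130:260,145:310],None,fx=4.4,fy=4.4,interpolation=cv2.INTER_CUBIC)
cv2.imwrite('pics/a.png',a); cv2.imwrite('pics/b.png',b); print(a.shape,b.shape)
W=cloud(A); V=cloud(B)
for n,(u,v) in dict(tray=(387,240),box=(195,240),white=(230,238),brown=(275,242),cup=(310,241),prc=(157,241),purple=(136,206),red=(168,208),grey=(165,172),book=(418,168),table=(255,240)).items(): print(n,W[v,u].round(3))
# clusters of points above the table from both views, front strip
for nm,X in (('top',W),('scene',V)):
    m=((X[...,2]>0.01)&(X[...,2]<0.2)&(X[...,0]>.36)&(X[...,0]<.64)&(abs(X[...,1])<.62)).astype(np.uint8)
    k,l,st,_=cv2.connectedComponentsWithStats(m,connectivity=4)
    for i in range(1,k):
        if st[i,4]<25: continue
        p=X[l==i]; t=p[p[:,2]>p[:,2].max()-.006]
        print(nm,st[i,:2]+st[i,2:4]//2,st[i,4],'min',p.min(0).round(3),'max',p.max(0).round(3),'topc',((t.min(0)+t.max(0))/2).round(3),(t.max(0)-t.min(0)).round(3))
```

```text
(368, 800, 3) (572, 726, 3)
tray [ 0.468 -0.316 -0.002]
box [0.473 0.279 0.032]
white [0.469 0.161 0.12 ]
brown [0.459 0.032 0.077]
cup [ 0.461 -0.072  0.074]
prc [0.468 0.387 0.07 ]
purple [0.572 0.449 0.087]
red [0.565 0.352 0.089]
grey [0.672 0.36  0.104]
book [ 0.692 -0.419  0.016]
table [ 0.474  0.096 -0.002]
top [290 194] 1424 min [ 0.575 -0.219  0.01 ] max [0.639 0.189 0.196] topc [0.587 0.169 0.193] [0.004 0.014 0.006]
top [429 190] 115 min [ 0.606 -0.482  0.01 ] max [ 0.64  -0.417  0.025] topc [ 0.625 -0.455  0.023] [0.028 0.037 0.005]
top [ 99 212] 830 min [0.495 0.546 0.01 ] max [0.64  0.62  0.033] topc [0.586 0.59  0.03 ] [0.105 0.06  0.006]
top [136 207] 307 min [0.552 0.436 0.01 ] max [0.6   0.487 0.129] topc [0.577 0.46  0.126] [0.015 0.021 0.006]
top [168 209] 290 min [0.544 0.338 0.011] max [0.592 0.384 0.127] topc [0.57  0.363 0.124] [0.021 0.021 0.006]
top [388 229] 27 min [ 0.5   -0.341  0.01 ] max [ 0.505 -0.292  0.018] topc [ 0.502 -0.317  0.015] [0.004 0.049 0.006]
top [400 234] 25 min [ 0.47  -0.367  0.01 ] max [ 0.504 -0.342  0.02 ] topc [ 0.488 -0.347  0.017
[... 1520 characters left out ...]
08] 957 min [0.436 0.143 0.01 ] max [0.512 0.338 0.125] topc [0.475 0.169 0.122] [0.027 0.023 0.005]
scene [257 230] 133 min [0.446 0.021 0.011] max [0.473 0.049 0.08 ] topc [0.461 0.037 0.077] [0.017 0.019 0.006]
scene [286 241] 332 min [ 0.433 -0.101  0.011] max [ 0.488 -0.045  0.076] topc [ 0.461 -0.073  0.073] [0.053 0.053 0.006]
scene [414 253] 103 min [ 0.608 -0.48   0.01 ] max [ 0.639 -0.418  0.021] topc [ 0.625 -0.452  0.018] [0.027 0.056 0.006]
scene [328 260] 77 min [ 0.43  -0.238  0.01 ] max [ 0.512 -0.189  0.022] topc [ 0.468 -0.198  0.019] [0.076 0.014 0.006]
scene [362 278] 326 min [ 0.425 -0.432  0.01 ] max [ 0.51  -0.239  0.021] topc [ 0.467 -0.335  0.018] [0.083 0.193 0.006]
```

View pics/b.png

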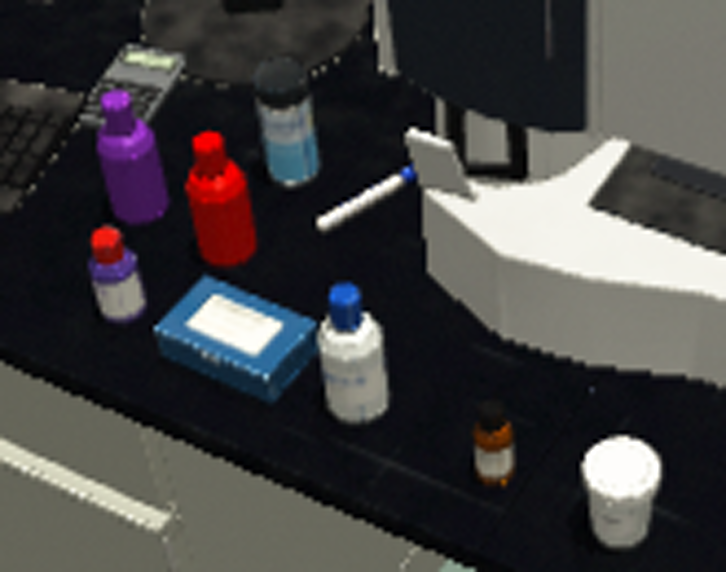

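View pics/a.png

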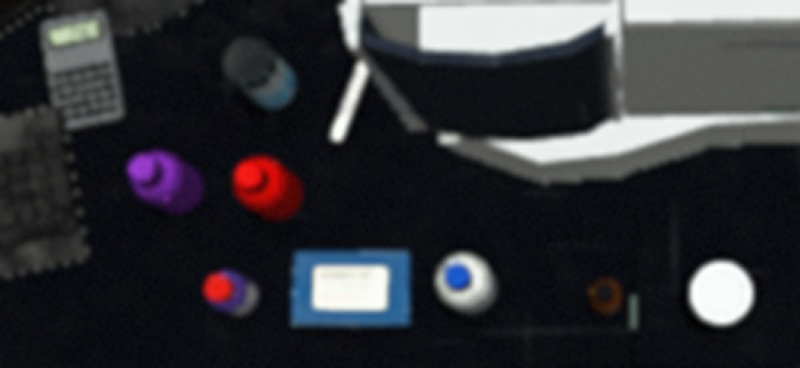

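The crops settle the choice:
- **Saline:** the white blue-capped bottle at crop (350,355), not the purple (130,160) or red (220,200) look-alikes.
- **Stain:** the small purple bottle with red cap at (118,275). Its height of about 86 mm and 38 mm diameter match.
- **Oil:** the brown bottle at (493,450).
- **Cup:** white, at (620,490).
- **Strip canister:** at (285,120), to be left.

Next I'll fit the tray and box.

Run:
```python
from h import *
for n,tr,bx in (('top0',(340,220,435,262),(172,224,218,256)),('scene0',(312,245,402,305),(175,190,220,225))):
    c=dict(np.load(n+'.npz')); X=cloud(c); im=c['color'].astype(int)
    for nm,r,zr in (('tray',tr,(-.006,.03)),('box',bx,(.025,.05))):
        m=np.zeros(X.shape[:2],bool); m[r[1]:r[3],r[0]:r[2]]=1
        m&=(im.min(2)>90) if nm=='tray' else (im[...,0]>70)
        m&=(X[...,2]>zr[0])&(X[...,2]<zr[1])
        p=X[m]; print(n,nm,len(p),cv2.minAreaRect(p[:,:2].astype(np.float32)*1000),'med z',np.median(p[:,2]).round(4), 'pct',np.percentile(p[:,:2],[1,99],axis=0).round(3).tolist())
    # cap-top outline by colour would repeat the cluster result; table level near objects:
    print('table z',np.nanmedian(X[(X[...,0]>.4)&(X[...,0]<.5)&(abs(X[...,1]-.1)<.03)][:,2]).round(4))
A=dict(np.load('top0.npz'));cv2.imwrite('pics/t.png',cv2.resize(A['color'][215:270,335:440],None,fx=7,fy=7,interpolation=cv2.INTER_CUBIC))
```

```text
top0 tray 2112 ((469.1290588378906, -313.7454833984375), (252.3717041015625, 85.94959259033203), 87.7891845703125) med z 0.0034 pct [[0.426, -0.432], [0.513, -0.193]]
top0 box 808 ((473.02197265625, 283.534423828125), (112.71664428710938, 68.95513916015625), 89.11241912841797) med z 0.0332 pct [[0.439, 0.229], [0.507, 0.338]]
table z -0.0013
scene0 tray 1736 ((470.1287536621094, -309.69097900390625), (245.8324432373047, 90.04452514648438), 89.64400482177734) med z 0.0051 pct [[0.426, -0.428], [0.509, -0.195]]
scene0 box 500 ((473.97149658203125, 279.9705505371094), (205.650634765625, 72.99444580078125), 87.7431869506836) med z 0.0342 pct [[0.439, 0.224], [0.508, 0.379]]
table z -0.0
```

View pics/t.png

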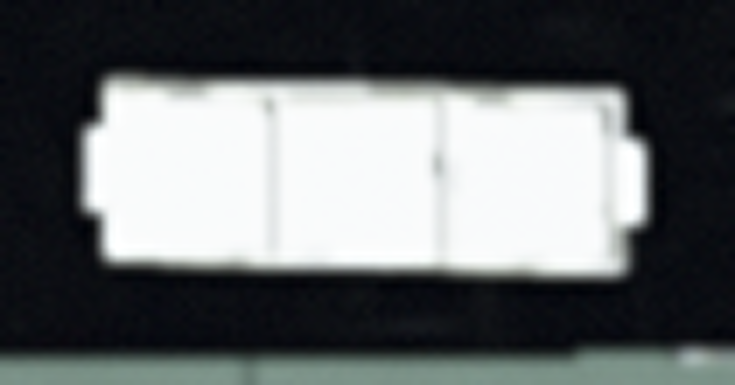

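Call:
{"name": "drive_tool", "arguments": {
  "steps": [
    [87, 0, 0, 0, 0, 0, -0.08],
    [87, 0, 0, 0, 0, 0, -0.16],
    [87, 0, 0, 0, 0, 0, -0.2346],
    [60, 0, 0, 0, 0, 0, -0.2346]
  ]
}}

```text
time_s: 0.55
position: [0.2152, 0.5864, 0.2221]
tcp_rot: [[-1.0, 0.0, -0.0], [0.0, 1.0, -0.001], [0.0, -0.001, -1.0]]
force: [-0.5, -0.1, -0.4]
opening: 0.964
grasp_force: 0.0
```

The tray shows its body corners at crop (102,77), (628,90), (628,276), (102,263), with walls at x≈271 and 439.

Run:
```python
from h import *
c=dict(np.load('top0.npz'))
q=np.array([ray(c,335+(x+.5)/7-.5,215+(y+.5)/7-.5,.014)[:2] for x,y in [(102,77),(628,90),(628,276),(102,263),(271,170),(439,180)]])
print(q.round(4).tolist(),q[:4].mean(0),np.linalg.norm(q[0]-q[1]),np.linalg.norm(q[0]-q[3]))
d=q[0]-q[1]+q[3]-q[2]; d/=np.linalg.norm(d); m=q[:4].mean(0)
for k in(-.074,0,.074): print(k,m+k*d)
```

```text
[[0.5132, -0.1975], [0.5043, -0.4288], [0.4223, -0.4242], [0.4309, -0.1947], [0.4709, -0.2704], [0.4655, -0.3439]] [ 0.46767071 -0.31131262] 0.23150761287468496 0.08242351021000816
-0.074 [ 0.46485334 -0.38525897]
0 [ 0.46767071 -0.31131262]
0.074 [ 0.47048808 -0.23736627]
```

Call:
{"name": "drive_tool", "arguments": {
  "steps": [
    [60, -0.25, -0.25, 0.05, 0, 0, 0],
    [60, -0.5, -0.5, 0.05, 0, 0, 0],
    [60, -0.75, -0.75, 0.05, 0, 0, 0],
    [60, -1, -0.8, 0.05, 0, 0, 0],
    [60, -1, -0.8, 0.05, 0, 0, 0]
  ]
}}

```text
time_s: 1.05
position: [0.3395, 0.4897, 0.2167]
tcp_rot: [[-1.0, 0.007, 0.003], [0.007, 1.0, 0.001], [-0.003, 0.001, -1.0]]
force: [0.3, 0.3, 1.1]
opening: 0.7
grasp_force: 0.0
```

Call:
{"name": "drive_tool", "arguments": {
  "steps": [
    [60, -0.25, -0.2, 0, 0, 0, 0],
    [60, -0.5, -0.5, 0, 0, 0, 0],
    [60, -0.75, -0.7, 0, 0, 0, 0],
    [60, -1, -0.78, 0, 0, 0, 0],
    [60, -1, -0.78, 0, 0, 0, 0],
    [60, -1, -0.78, 0, 0, 0, 0]
  ]
}}

```text
time_s: 1.65
position: [0.455, 0.3972, 0.2162]
tcp_rot: [[-1.0, 0.002, -0.001], [0.002, 1.0, 0.0], [0.001, 0.0, -1.0]]
force: [0.2, 0.1, 0.3]
opening: 0.689
grasp_force: 0.0
```

Call:
{"name": "drive_tool", "arguments": {
  "steps": [
    [60, -0.117, 0, 0.25, 0, 0, 0],
    [60, -0.117, 0, 0.5, 0, 0, 0],
    [60, -0.117, 0, 0.75, 0, 0, 0],
    [60, -0.117, 0, 0.9, 0, 0, 0],
    [60, -0.117, 0, 0.9, 0, 0, 0],
    [60, -0.117, 0, 0.9, 0, 0, 0]
  ]
}}

```text
time_s: 2.25
position: [0.4682, 0.3981, 0.1087]
tcp_rot: [[-1.0, -0.001, -0.001], [-0.001, 1.0, -0.0], [0.001, -0.0, -1.0]]
force: [1.4, 0.6, 1.1]
opening: 0.689
grasp_force: 0.0
```

Call:
{"name": "drive_tool", "arguments": {
  "steps": [
    [60, 0, 0, 0.15, 0, 0, 0],
    [60, 0, 0, 0.3, 0, 0, 0],
    [60, 0, 0, 0.45, 0, 0, 0],
    [60, 0, 0, 0.6, 0, 0, 0],
    [60, 0, 0, 0.68, 0, 0, 0],
    [60, 0, 0, 0.68, 0, 0, 0],
    [60, 0, 0, 0.68, 0, 0, 0]
  ]
}}

```text
time_s: 2.95
position: [0.4699, 0.3978, 0.028]
tcp_rot: [[-1.0, -0.0, 0.002], [-0.0, 1.0, 0.001], [-0.002, 0.001, -1.0]]
force: [0.1, 0.1, 0.7]
opening: 0.69
grasp_force: 0.0
```

Call:
{"name": "drive_tool", "arguments": {
  "steps": [
    [20, 0, 0, 0, 0, 0, 0],
    [20, 0, 0, 0, 0, 0, 0],
    [20, 0, 0, 0, 0, 0, 0],
    [20, 0, 0, 0, 0, 0, 0],
    [20, 0, 0, 0, 0, 0, 0],
    [20, 0, 0, 0, 0, 0, 0],
    [20, 0, 0, 0, 0, 0, 0],
    [20, 0, 0, 0, 0, 0, 0]
  ]
}}

```text
time_s: 3.75
position: [0.4696, 0.3973, 0.0274]
tcp_rot: [[-1.0, -0.0, 0.001], [-0.0, 1.0, 0.0], [-0.001, 0.0, -1.0]]
force: [-0.0, -0.0, 5.3]
opening: 0.426
grasp_force: 30.0
```

Call:
{"name": "drive_tool", "arguments": {
  "steps": [
    [20, 0, 0, -0.1, 0, 0, 0],
    [20, 0, 0, -0.3, 0, 0, 0],
    [20, 0, 0, -0.5, 0, 0, 0],
    [20, 0, 0, -0.75, 0, 0, 0],
    [20, 0, 0, -1, 0, 0, 0]
  ]
}}

```text
time_s: 4.25
position: [0.4688, 0.3968, 0.1478]
tcp_rot: [[-1.0, -0.0, -0.001], [-0.0, 1.0, -0.001], [0.001, -0.001, -1.0]]
force: [-0.7, 0.4, -0.8]
opening: 0.427
grasp_force: 30.0
```

Call:
{"name": "drive_tool", "arguments": {
  "steps": [
    [20, 0, -0.1, -0.2, 0, 0, 0],
    [20, 0, -0.3, -0.4, 0, 0, 0],
    [20, 0, -0.5, -0.4, 0, 0, 0],
    [20, 0, -0.75, -0.4, 0, 0, 0],
    [20, 0, -1, -0.4, 0, 0, 0]
  ]
}}

```text
time_s: 4.75
position: [0.4689, 0.2762, 0.1955]
tcp_rot: [[-1.0, -0.001, 0.0], [-0.001, 1.0, -0.0], [-0.0, -0.0, -1.0]]
force: [0.1, -0.9, -0.6]
opening: 0.431
grasp_force: 30.0
```

Call:
{"name": "drive_tool", "arguments": {
  "steps": [
    [20, 0, -0.25, 0, 0, 0, 0],
    [20, 0, -0.5, 0, 0, 0, 0],
    [20, 0, -0.75, 0, 0, 0, 0],
    [20, 0, -1, 0, 0, 0, 0]
  ]
}}

```text
time_s: 5.15
position: [0.4689, 0.1559, 0.1952]
tcp_rot: [[-1.0, -0.0, -0.0], [-0.0, 1.0, -0.0], [0.0, -0.0, -1.0]]
force: [0.1, 0.9, -0.5]
opening: 0.435
grasp_force: 30.0
```

Call:
{"name": "drive_tool", "arguments": {
  "steps": [
    [20, 0, -0.25, 0, 0, 0, 0],
    [20, 0, -0.5, 0, 0, 0, 0],
    [20, 0, -0.75, 0, 0, 0, 0],
    [20, 0, -1, 0, 0, 0, 0]
  ]
}}

```text
time_s: 5.55
position: [0.4689, 0.036, 0.1952]
tcp_rot: [[-1.0, -0.0, -0.0], [-0.0, 1.0, 0.0], [0.0, 0.0, -1.0]]
force: [0.4, 0.6, -0.3]
opening: 0.431
grasp_force: 30.0
```

Call:
{"name": "drive_tool", "arguments": {
  "steps": [
    [20, 0, -0.25, 0, 0, 0, 0],
    [20, 0, -0.5, 0, 0, 0, 0],
    [20, 0, -0.75, 0, 0, 0, 0],
    [20, 0, -1, 0, 0, 0, 0]
  ]
}}

```text
time_s: 5.95
position: [0.469, -0.084, 0.1952]
tcp_rot: [[-1.0, 0.0, -0.0], [0.0, 1.0, 0.0], [0.0, 0.0, -1.0]]
force: [-0.7, 0.2, -0.3]
opening: 0.432
grasp_force: 30.0
```

Call:
{"name": "drive_tool", "arguments": {
  "steps": [
    [20, 0, -0.25, 0, 0, 0, 0],
    [20, 0, -0.5, 0, 0, 0, 0],
    [20, 0, -0.75, 0, 0, 0, 0],
    [20, 0, -1, 0, 0, 0, 0]
  ]
}}

```text
time_s: 6.35
position: [0.4689, -0.2039, 0.1952]
tcp_rot: [[-1.0, 0.0, -0.0], [0.0, 1.0, 0.0], [0.0, 0.0, -1.0]]
force: [0.5, -0.3, -0.7]
opening: 0.431
grasp_force: 30.0
```

Call:
{"name": "drive_tool", "arguments": {
  "steps": [
    [20, 0, -0.25, 0, 0, 0, 0],
    [20, 0, -0.5, 0, 0, 0, 0],
    [20, 0, -0.7, 0, 0, 0, 0],
    [20, 0, -0.88, 0, 0, 0, 0],
    [20, 0, -0.88, 0, 0, 0, 0],
    [20, 0, -0.88, 0, 0, 0, 0],
    [20, 0, -0.88, 0, 0, 0, 0]
  ]
}}

```text
time_s: 7.05
position: [0.469, -0.307, 0.1948]
tcp_rot: [[-1.0, -0.001, -0.001], [-0.001, 1.0, 0.002], [0.001, 0.002, -1.0]]
force: [-0.2, 0.5, -0.2]
opening: 0.427
grasp_force: 30.0
```

Run:
```python
from h import *
c=cap('wrist'); np.savez('w1.npz',**c); cv2.imwrite('pics/w1.png',c['color']); print(-c['R'].T@c['t'], read_state()['position'])
```

```text
[ 0.40183384 -0.30834564  0.35527091] [ 0.46918035 -0.30697785  0.19484214]
```

View pics/w1.png

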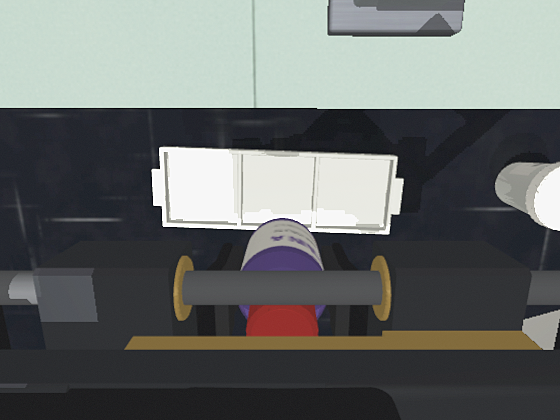

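The wrist view shows the tray rim with corners near (161,147), (397,156), (389,234) and (163,227), and dividers from (240,151) to (239,228) and (316,155) to (313,231).

Run:
```python
from h import *
c=dict(np.load('w1.npz'))
P=[(161,147),(397,156),(389,234),(163,227),(240,151),(239,228),(316,155),(313,231)]
q=np.array([ray(c,*p,.014)[:2] for p in P]); print(q.round(4).tolist())
print('mean corners',q[:4].mean(0),'mid div',q[4:].mean(0),'div sep',q[6:].mean(0)-q[4:6].mean(0))
X=cloud(c); print(X[190,278],X[190,200],X[190,355],X[150,278])
```

```text
[[0.426, -0.4206], [0.4342, -0.1993], [0.5112, -0.2011], [0.504, -0.425], [0.4297, -0.3469], [0.505, -0.35], [0.4333, -0.2755], [0.5081, -0.2767]]
mean corners [ 0.46885345 -0.31148487] mid div [ 0.46902208 -0.31227931] div sep [0.00337251 0.07231217]
[ 4.69398387e-01 -3.11456133e-01  3.10582889e-04] [ 0.46932848 -0.38942235  0.00090734] [ 0.46902507 -0.23465447  0.00204583] [ 0.42992007 -0.31140217 -0.00130729]
```

Call:
{"name": "drive_tool", "arguments": {
  "steps": [
    [20, 0, -0.035, 0.2, 0, 0, 0],
    [20, 0, -0.035, 0.45, 0, 0, 0],
    [20, 0, -0.035, 0.7, 0, 0, 0],
    [20, 0, -0.035, 0.9, 0, 0, 0],
    [20, 0, -0.035, 0.95, 0, 0, 0],
    [20, 0, -0.035, 0.95, 0, 0, 0]
  ]
}}

```text
time_s: 7.7
position: [0.4692, -0.3115, 0.0803]
tcp_rot: [[-1.0, -0.001, -0.002], [-0.001, 1.0, 0.002], [0.002, 0.002, -1.0]]
force: [0.6, -0.2, -1.5]
opening: 0.433
grasp_force: 30.0
```

Call:
{"name": "drive_tool", "arguments": {
  "steps": [
    [20, 0, 0, 0.15, 0, 0, 0],
    [20, 0, 0, 0.25, 0, 0, 0],
    [20, 0, 0, 0.33, 0, 0, 0],
    [20, 0, 0, 0.38, 0, 0, 0],
    [20, 0, 0, 0.4, 0, 0, 0],
    [20, 0, 0, 0.41, 0, 0, 0],
    [20, 0, 0, 0.41, 0, 0, 0]
  ]
}}

```text
time_s: 8.4
position: [0.4696, -0.3128, 0.0319]
tcp_rot: [[-1.0, -0.0, 0.0], [-0.0, 1.0, -0.0], [-0.0, -0.0, -1.0]]
force: [-0.4, -0.2, 0.5]
opening: 0.43
grasp_force: 30.0
```

Release after a last 1 mm of lowering, then lift and go to the oil bottle at (0.461, 0.038).

Call:
{"name": "drive_tool", "arguments": {
  "steps": [
    [20, 0, 0, 0.01, 0, 0, 0],
    [20, 0, 0, 0.01, 0, 0, 0],
    [58, 0, 0, 0.01, 0, 0, 0],
    [58, 0, 0, 0.01, 0, 0, 0],
    [58, 0, 0, 0.01, 0, 0, 0],
    [58, 0, 0, 0.01, 0, 0, 0],
    [58, 0, 0, 0.01, 0, 0, 0]
  ]
}}

```text
time_s: 9.1
position: [0.4695, -0.3127, 0.0306]
tcp_rot: [[-1.0, -0.0, 0.0], [-0.0, 1.0, -0.0], [-0.0, -0.0, -1.0]]
force: [0.6, 0.1, 0.4]
opening: 0.662
grasp_force: 0.0
```

Call:
{"name": "drive_tool", "arguments": {
  "steps": [
    [58, 0, 0, -0.1, 0, 0, 0],
    [58, 0, 0, -0.3, 0, 0, 0],
    [58, 0, 0, -0.5, 0, 0, 0],
    [58, 0, 0, -0.75, 0, 0, 0],
    [58, 0, 0, -1, 0, 0, 0]
  ]
}}

```text
time_s: 9.6
position: [0.4693, -0.3125, 0.1523]
tcp_rot: [[-1.0, -0.0, 0.0], [-0.0, 1.0, -0.0], [-0.0, -0.0, -1.0]]
force: [-0.4, 0.0, -0.7]
opening: 0.663
grasp_force: 0.0
```

Call:
{"name": "drive_tool", "arguments": {
  "steps": [
    [52, 0, 0.2, 0, 0, 0, 0],
    [52, 0, 0.5, 0, 0, 0, 0],
    [52, 0, 0.8, 0, 0, 0, 0],
    [52, 0, 1, 0, 0, 0, 0]
  ]
}}

```text
time_s: 10.0
position: [0.4687, -0.1903, 0.1514]
tcp_rot: [[-1.0, -0.001, -0.0], [-0.001, 1.0, 0.001], [0.0, 0.001, -1.0]]
force: [0.8, 0.9, 0.2]
opening: 0.601
grasp_force: 0.0
```

Call:
{"name": "drive_tool", "arguments": {
  "steps": [
    [52, 0.03, 0.3, 0, 0, 0, 0],
    [52, 0.06, 0.6, 0, 0, 0, 0],
    [52, 0.07, 0.9, 0, 0, 0, 0],
    [52, 0.07, 1, 0, 0, 0, 0]
  ]
}}

```text
time_s: 10.4
position: [0.4596, -0.0696, 0.1512]
tcp_rot: [[-1.0, -0.003, -0.001], [-0.003, 1.0, 0.001], [0.001, 0.001, -1.0]]
force: [0.2, -0.4, 0.8]
opening: 0.598
grasp_force: 0.0
```

Call:
{"name": "drive_tool", "arguments": {
  "steps": [
    [52, 0, 0.3, 0, 0, 0, 0],
    [52, 0, 0.6, 0, 0, 0, 0],
    [52, 0, 0.8, 0, 0, 0, 0],
    [52, 0, 0.92, 0, 0, 0, 0],
    [52, 0, 0.92, 0, 0, 0, 0],
    [52, 0, 0.92, 0, 0, 0, 0]
  ]
}}

```text
time_s: 11.0
position: [0.4617, 0.0372, 0.151]
tcp_rot: [[-1.0, -0.001, 0.001], [-0.001, 1.0, -0.001], [-0.001, -0.001, -1.0]]
force: [1.1, 0.2, -0.4]
opening: 0.597
grasp_force: 0.0
```

Call:
{"name": "drive_tool", "arguments": {
  "steps": [
    [52, 0, 0, 0.2, 0, 0, 0],
    [52, 0, 0, 0.4, 0, 0, 0],
    [52, 0, 0, 0.6, 0, 0, 0],
    [52, 0, 0, 0.8, 0, 0, 0],
    [52, 0, 0, 0.95, 0, 0, 0],
    [52, 0, 0, 1, 0, 0, 0],
    [52, 0, 0, 1, 0, 0, 0]
  ]
}}

```text
time_s: 11.7
position: [0.461, 0.0368, 0.03]
tcp_rot: [[-1.0, 0.001, -0.001], [0.001, 1.0, 0.0], [0.001, 0.0, -1.0]]
force: [0.0, 0.5, 0.3]
opening: 0.595
grasp_force: 0.0
```

Call:
{"name": "drive_tool", "arguments": {
  "steps": [
    [15, 0, 0, 0.02, 0, 0, 0],
    [15, 0, 0, 0.02, 0, 0, 0],
    [15, 0, 0, 0.02, 0, 0, 0],
    [15, 0, 0, 0.02, 0, 0, 0],
    [15, 0, 0, 0.02, 0, 0, 0],
    [15, 0, 0, 0.02, 0, 0, 0],
    [15, 0, 0, 0.02, 0, 0, 0],
    [15, 0, 0, 0.02, 0, 0, 0]
  ]
}}

```text
time_s: 12.5
position: [0.4615, 0.0377, 0.0286]
tcp_rot: [[-1.0, -0.0, 0.001], [-0.0, 1.0, -0.0], [-0.001, -0.0, -1.0]]
force: [-0.1, -0.4, 5.2]
opening: 0.323
grasp_force: 29.8
```

Call:
{"name": "drive_tool", "arguments": {
  "steps": [
    [15, 0, 0, -0.1, 0, 0, 0],
    [15, 0, 0, -0.3, 0, 0, 0],
    [15, 0, 0, -0.5, 0, 0, 0],
    [15, 0, 0, -0.75, 0, 0, 0],
    [15, 0, 0, -1, 0, 0, 0]
  ]
}}

```text
time_s: 13.0
position: [0.4602, 0.0379, 0.1488]
tcp_rot: [[-1.0, -0.0, -0.002], [-0.0, 1.0, 0.0], [0.002, 0.0, -1.0]]
force: [0.1, 0.3, -0.8]
opening: 0.327
grasp_force: 29.8
```

Call:
{"name": "drive_tool", "arguments": {
  "steps": [
    [15, 0, -0.1, 0, 0, 0, 0],
    [15, 0, -0.3, 0, 0, 0, 0],
    [15, 0, -0.5, 0, 0, 0, 0],
    [15, 0, -0.75, 0, 0, 0, 0],
    [15, 0, -1, 0, 0, 0, 0]
  ]
}}

```text
time_s: 13.5
position: [0.4601, -0.0833, 0.147]
tcp_rot: [[-1.0, -0.001, -0.002], [-0.001, 1.0, 0.001], [0.002, 0.001, -1.0]]
force: [0.3, 0.9, -0.1]
opening: 0.327
grasp_force: 29.8
```

Call:
{"name": "drive_tool", "arguments": {
  "steps": [
    [15, 0, -0.25, 0, 0, 0, 0],
    [15, 0, -0.5, 0, 0, 0, 0],
    [15, 0, -0.75, 0, 0, 0, 0],
    [15, 0, -1, 0, 0, 0, 0]
  ]
}}

```text
time_s: 13.9
position: [0.4599, -0.2035, 0.1468]
tcp_rot: [[-1.0, 0.0, -0.002], [0.0, 1.0, 0.001], [0.002, 0.001, -1.0]]
force: [0.4, 0.3, 0.8]
opening: 0.325
grasp_force: 29.8
```

Call:
{"name": "drive_tool", "arguments": {
  "steps": [
    [15, 0, -0.25, 0, 0, 0, 0],
    [15, 0, -0.5, 0, 0, 0, 0],
    [15, 0, -0.75, 0, 0, 0, 0],
    [15, 0, -1, 0, 0, 0, 0]
  ]
}}

```text
time_s: 14.3
position: [0.4598, -0.3233, 0.1465]
tcp_rot: [[-1.0, 0.0, -0.002], [0.0, 1.0, 0.002], [0.002, 0.002, -1.0]]
force: [0.4, -0.2, -0.2]
opening: 0.327
grasp_force: 29.8
```

Call:
{"name": "drive_tool", "arguments": {
  "steps": [
    [15, -0.033, -0.2, 0, 0, 0, 0],
    [15, -0.033, -0.4, 0, 0, 0, 0],
    [15, -0.033, -0.526, 0, 0, 0, 0],
    [15, -0.033, -0.526, 0, 0, 0, 0],
    [15, -0.033, -0.526, 0, 0, 0, 0],
    [15, -0.033, -0.526, 0, 0, 0, 0]
  ]
}}

```text
time_s: 14.9
position: [0.4646, -0.3837, 0.1477]
tcp_rot: [[-1.0, -0.001, -0.001], [-0.001, 1.0, 0.002], [0.001, 0.002, -1.0]]
force: [0.1, 0.2, -0.4]
opening: 0.328
grasp_force: 29.8
```

Call:
{"name": "drive_tool", "arguments": {
  "steps": [
    [15, -0.005, -0.015, 0.2, 0, 0, 0],
    [15, -0.005, -0.015, 0.45, 0, 0, 0],
    [15, -0.005, -0.015, 0.7, 0, 0, 0],
    [15, -0.005, -0.015, 0.85, 0, 0, 0],
    [15, -0.005, -0.015, 0.92, 0, 0, 0],
    [15, -0.005, -0.015, 0.95, 0, 0, 0],
    [15, -0.005, -0.015, 0.96, 0, 0, 0],
    [15, -0.005, -0.015, 0.96, 0, 0, 0]
  ]
}}

```text
time_s: 15.7
position: [0.4662, -0.3875, 0.0339]
tcp_rot: [[-1.0, -0.0, 0.001], [-0.0, 1.0, -0.001], [-0.001, -0.001, -1.0]]
force: [0.2, 0.1, -0.1]
opening: 0.331
grasp_force: 29.8
```

Call:
{"name": "drive_tool", "arguments": {
  "steps": [
    [15, 0, 0.01, 0.017, 0, 0, 0],
    [15, 0, 0.01, 0.017, 0, 0, 0],
    [46, 0, 0.01, 0.017, 0, 0, 0],
    [46, 0, 0.01, 0.017, 0, 0, 0],
    [46, 0, 0.01, 0.017, 0, 0, 0],
    [46, 0, 0.01, 0.017, 0, 0, 0],
    [46, 0, 0.01, 0.017, 0, 0, 0]
  ]
}}

```text
time_s: 16.4
position: [0.4655, -0.3859, 0.0308]
tcp_rot: [[-1.0, -0.0, -0.0], [-0.0, 1.0, 0.0], [0.0, 0.0, -1.0]]
force: [-0.6, 0.3, -0.3]
opening: 0.524
grasp_force: 0.0
```

Call:
{"name": "drive_tool", "arguments": {
  "steps": [
    [46, 0, 0, -0.1, 0, 0, 0],
    [46, 0, 0, -0.3, 0, 0, 0],
    [46, 0, 0, -0.5, 0, 0, 0],
    [46, 0, 0, -0.75, 0, 0, 0],
    [46, 0, 0, -1, 0, 0, 0]
  ]
}}

```text
time_s: 16.9
position: [0.4655, -0.3858, 0.1527]
tcp_rot: [[-1.0, -0.0, -0.0], [-0.0, 1.0, -0.0], [0.0, -0.0, -1.0]]
force: [1.0, 0.5, -0.6]
opening: 0.533
grasp_force: 0.0
```

Call:
{"name": "drive_tool", "arguments": {
  "steps": [
    [75, 0, 0.1, -0.1, 0, 0, 0],
    [75, 0, 0.3, -0.1, 0, 0, 0],
    [75, 0, 0.5, -0.1, 0, 0, 0],
    [75, 0, 0.75, -0.1, 0, 0, 0],
    [75, 0, 1, -0.1, 0, 0, 0]
  ]
}}

```text
time_s: 17.4
position: [0.4648, -0.2637, 0.1626]
tcp_rot: [[-1.0, 0.0, -0.001], [0.0, 1.0, 0.001], [0.001, 0.001, -1.0]]
force: [0.3, -0.4, 1.0]
opening: 0.838
grasp_force: 0.0
```

Call:
{"name": "drive_tool", "arguments": {
  "steps": [
    [75, -0.02, 0.25, 0, 0, 0, 0],
    [75, -0.04, 0.5, 0, 0, 0, 0],
    [75, -0.06, 0.75, 0, 0, 0, 0],
    [75, -0.07, 1, 0, 0, 0, 0]
  ]
}}

```text
time_s: 17.8
position: [0.4732, -0.1437, 0.1627]
tcp_rot: [[-1.0, -0.0, -0.001], [-0.0, 1.0, 0.001], [0.001, 0.001, -1.0]]
force: [-0.2, -0.8, 0.6]
opening: 0.866
grasp_force: 0.0
```

Call:
{"name": "drive_tool", "arguments": {
  "steps": [
    [75, 0, 0.25, 0, 0, 0, 0],
    [75, 0, 0.5, 0, 0, 0, 0],
    [75, 0, 0.75, 0, 0, 0, 0],
    [75, 0, 1, 0, 0, 0, 0]
  ]
}}

```text
time_s: 18.2
position: [0.4727, -0.0239, 0.1627]
tcp_rot: [[-1.0, -0.0, -0.001], [-0.0, 1.0, 0.001], [0.001, 0.001, -1.0]]
force: [0.5, 0.7, -0.2]
opening: 0.866
grasp_force: 0.0
```

Call:
{"name": "drive_tool", "arguments": {
  "steps": [
    [75, 0, 0.25, 0, 0, 0, 0],
    [75, 0, 0.5, 0, 0, 0, 0],
    [75, 0, 0.75, 0, 0, 0, 0],
    [75, 0, 1, 0, 0, 0, 0]
  ]
}}

```text
time_s: 18.6
position: [0.4725, 0.0958, 0.1627]
tcp_rot: [[-1.0, -0.0, -0.001], [-0.0, 1.0, 0.0], [0.001, 0.0, -1.0]]
force: [-0.1, -0.1, -1.2]
opening: 0.864
grasp_force: 0.0
```

Call:
{"name": "drive_tool", "arguments": {
  "steps": [
    [75, 0, 0.25, 0, 0, 0, 0],
    [75, 0, 0.5, 0, 0, 0, 0],
    [75, 0, 0.64, 0, 0, 0, 0],
    [75, 0, 0.64, 0, 0, 0, 0],
    [75, 0, 0.64, 0, 0, 0, 0],
    [75, 0, 0.64, 0, 0, 0, 0]
  ]
}}

```text
time_s: 19.2
position: [0.4734, 0.1703, 0.1628]
tcp_rot: [[-1.0, 0.0, -0.001], [0.0, 1.0, -0.0], [0.001, -0.0, -1.0]]
force: [-0.6, -0.5, -0.0]
opening: 0.863
grasp_force: 0.0
```

Call:
{"name": "drive_tool", "arguments": {
  "steps": [
    [75, 0, 0, 0.15, 0, 0, 0],
    [75, 0, 0, 0.3, 0, 0, 0],
    [75, 0, 0, 0.5, 0, 0, 0],
    [75, 0, 0, 0.7, 0, 0, 0],
    [75, 0, 0, 0.8, 0, 0, 0],
    [75, 0, 0, 0.845, 0, 0, 0],
    [75, 0, 0, 0.845, 0, 0, 0]
  ]
}}

```text
time_s: 19.9
position: [0.4739, 0.1703, 0.0612]
tcp_rot: [[-1.0, 0.001, -0.001], [0.001, 1.0, -0.0], [0.001, -0.0, -1.0]]
force: [0.6, -0.2, 0.2]
opening: 0.858
grasp_force: 0.0
```

Call:
{"name": "drive_tool", "arguments": {
  "steps": [
    [30, 0, 0, 0, 0, 0, 0],
    [30, 0, 0, 0, 0, 0, 0],
    [30, 0, 0, 0, 0, 0, 0],
    [30, 0, 0, 0, 0, 0, 0],
    [30, 0, 0, 0, 0, 0, 0],
    [30, 0, 0, 0, 0, 0, 0],
    [30, 0, 0, 0, 0, 0, 0],
    [30, 0, 0, 0, 0, 0, 0]
  ]
}}

```text
time_s: 20.7
position: [0.4742, 0.1709, 0.0618]
tcp_rot: [[-1.0, -0.0, 0.001], [-0.0, 1.0, 0.0], [-0.001, 0.0, -1.0]]
force: [0.3, -1.0, 4.8]
opening: 0.558
grasp_force: 29.9
```

Call:
{"name": "drive_tool", "arguments": {
  "steps": [
    [30, 0, 0, -0.1, 0, 0, 0],
    [30, 0, 0, -0.3, 0, 0, 0],
    [30, 0, 0, -0.5, 0, 0, 0],
    [30, 0, 0, -0.75, 0, 0, 0],
    [30, 0, 0, -0.95, 0, 0, 0]
  ]
}}

```text
time_s: 21.2
position: [0.4737, 0.1709, 0.1772]
tcp_rot: [[-1.0, -0.0, 0.0], [-0.0, 1.0, 0.0], [-0.0, 0.0, -1.0]]
force: [0.6, -0.3, -0.7]
opening: 0.562
grasp_force: 29.9
```

Call:
{"name": "drive_tool", "arguments": {
  "steps": [
    [30, 0, -0.1, 0, 0, 0, 0],
    [30, 0, -0.3, 0, 0, 0, 0],
    [30, 0, -0.5, 0, 0, 0, 0],
    [30, 0, -0.75, 0, 0, 0, 0],
    [30, 0, -1, 0, 0, 0, 0]
  ]
}}

```text
time_s: 21.7
position: [0.4727, 0.0495, 0.1746]
tcp_rot: [[-1.0, -0.001, -0.002], [-0.001, 1.0, 0.0], [0.002, 0.0, -1.0]]
force: [0.3, 1.0, -0.8]
opening: 0.555
grasp_force: 29.9
```

Call:
{"name": "drive_tool", "arguments": {
  "steps": [
    [30, 0, -0.25, 0, 0, 0, 0],
    [30, 0, -0.5, 0, 0, 0, 0],
    [30, 0, -0.75, 0, 0, 0, 0],
    [30, 0, -1, 0, 0, 0, 0]
  ]
}}

```text
time_s: 22.1
position: [0.4726, -0.0706, 0.1745]
tcp_rot: [[-1.0, 0.0, -0.003], [0.0, 1.0, 0.001], [0.003, 0.001, -1.0]]
force: [0.9, 0.2, -1.0]
opening: 0.556
grasp_force: 29.9
```

Call:
{"name": "drive_tool", "arguments": {
  "steps": [
    [30, 0, -0.25, 0, 0, 0, 0],
    [30, 0, -0.5, 0, 0, 0, 0],
    [30, 0, -0.75, 0, 0, 0, 0],
    [30, 0, -1, 0, 0, 0, 0]
  ]
}}

```text
time_s: 22.5
position: [0.4725, -0.1903, 0.1744]
tcp_rot: [[-1.0, 0.0, -0.002], [0.0, 1.0, 0.001], [0.002, 0.001, -1.0]]
force: [0.0, 0.5, -2.0]
opening: 0.558
grasp_force: 29.9
```

Call:
{"name": "drive_tool", "arguments": {
  "steps": [
    [30, 0, -0.2, 0, 0, 0, 0],
    [30, 0, -0.3, 0, 0, 0, 0],
    [30, 0, -0.4, 0, 0, 0, 0],
    [30, 0, -0.4, 0, 0, 0, 0],
    [30, 0, -0.4, 0, 0, 0, 0],
    [30, 0, -0.4, 0, 0, 0, 0]
  ]
}}

```text
time_s: 23.1
position: [0.4737, -0.2359, 0.1754]
tcp_rot: [[-1.0, -0.001, -0.001], [-0.001, 1.0, 0.001], [0.001, 0.001, -1.0]]
force: [0.1, -0.2, -0.9]
opening: 0.562
grasp_force: 29.9
```

Call:
{"name": "drive_tool", "arguments": {
  "steps": [
    [30, 0, -0.005, 0.15, 0, 0, 0],
    [30, 0, -0.005, 0.4, 0, 0, 0],
    [30, 0, -0.005, 0.65, 0, 0, 0],
    [30, 0, -0.005, 0.8, 0, 0, 0],
    [30, 0, -0.005, 0.87, 0, 0, 0],
    [30, 0, -0.005, 0.9, 0, 0, 0],
    [30, 0, -0.005, 0.91, 0, 0, 0],
    [30, 0, -0.005, 0.91, 0, 0, 0]
  ]
}}

```text
time_s: 23.9
position: [0.4746, -0.238, 0.0671]
tcp_rot: [[-1.0, -0.0, 0.001], [-0.0, 1.0, -0.001], [-0.001, -0.001, -1.0]]
force: [-1.0, -1.0, -1.6]
opening: 0.558
grasp_force: 29.9
```

Call:
{"name": "drive_tool", "arguments": {
  "steps": [
    [30, 0.01, 0, 0.018, 0, 0, 0],
    [30, 0.01, 0, 0.018, 0, 0, 0],
    [63, 0.01, 0, 0.018, 0, 0, 0],
    [63, 0.01, 0, 0.018, 0, 0, 0],
    [63, 0.01, 0, 0.018, 0, 0, 0],
    [63, 0.01, 0, 0.018, 0, 0, 0],
    [63, 0.01, 0, 0.018, 0, 0, 0]
  ]
}}

```text
time_s: 24.6
position: [0.4727, -0.2377, 0.0641]
tcp_rot: [[-1.0, -0.0, -0.0], [-0.0, 1.0, 0.0], [0.0, 0.0, -1.0]]
force: [0.7, -0.2, 0.8]
opening: 0.724
grasp_force: 0.0
```

Call:
{"name": "drive_tool", "arguments": {
  "steps": [
    [63, 0, 0, -0.1, 0, 0, 0],
    [63, 0, 0, -0.3, 0, 0, 0],
    [63, 0, 0, -0.5, 0, 0, 0],
    [63, 0, 0, -0.75, 0, 0, 0],
    [63, 0, 0, -1, 0, 0, 0]
  ]
}}

```text
time_s: 25.1
position: [0.4726, -0.2375, 0.1859]
tcp_rot: [[-1.0, -0.0, -0.0], [-0.0, 1.0, 0.0], [0.0, 0.0, -1.0]]
force: [0.5, -0.5, -0.4]
opening: 0.724
grasp_force: 0.0
```

Call:
{"name": "drive_tool", "arguments": {
  "steps": [
    [80, 0, 0.2, 0, 0, 0, 0],
    [80, 0.03, 0.5, 0, 0, 0, 0],
    [80, 0.06, 0.8, 0, 0, 0, 0],
    [80, 0.1, 1, 0, 0, 0, 0]
  ]
}}

```text
time_s: 25.5
position: [0.4601, -0.1157, 0.185]
tcp_rot: [[-1.0, -0.001, 0.0], [-0.001, 1.0, 0.0], [-0.0, 0.0, -1.0]]
force: [-0.2, 0.8, 0.1]
opening: 0.907
grasp_force: 0.0
```

Call:
{"name": "drive_tool", "arguments": {
  "steps": [
    [80, 0, 0.25, 0, 0, 0, 0],
    [80, 0, 0.37, 0, 0, 0, 0],
    [80, 0, 0.37, 0, 0, 0, 0],
    [80, 0, 0.37, 0, 0, 0, 0],
    [80, 0, 0.37, 0, 0, 0, 0]
  ]
}}

```text
time_s: 26.0
position: [0.4614, -0.0746, 0.1843]
tcp_rot: [[-1.0, 0.001, 0.001], [0.001, 1.0, -0.001], [-0.001, -0.001, -1.0]]
force: [-0.4, -0.2, -0.5]
opening: 0.923
grasp_force: 0.0
```

Run:
```python
from h import *
c=cap('wrist'); b=cap('scene')
cv2.imwrite('pics/w2.png',np.hstack([cv2.resize(c['color'],(400,300)),cv2.resize(b['color'][190:310,270:430],(400,300))])); np.savez('w2.npz',**c)
X=cloud(b);m=((X[...,2]>.055)&(X[...,2]<.2)&(X[...,0]>.36)&(X[...,0]<.54)&(X[...,1]<-.18)&(X[...,1]>-.45)).astype(np.uint8)
k,l,st,_=cv2.connectedComponentsWithStats(m)
for i in range(1,k):
    if st[i,4]>15: p=X[l==i]; t=p[p[:,2]>p[:,2].max()-.01]; print(st[i],p[:,2].max(),((t.min(0)+t.max(0))/2).round(3))
print(read_state()['position'])
```

```text
[328 239  17  24 287] 0.13144511470657014 [ 0.474 -0.239  0.126]
[352 257  12  15 135] 0.0915847242263859 [ 0.47  -0.313  0.087]
[377 269   9  12  77] 0.08349596136177606 [ 0.467 -0.387  0.079]
[ 0.46114435 -0.07454945  0.18415537]
```

View pics/w2.png

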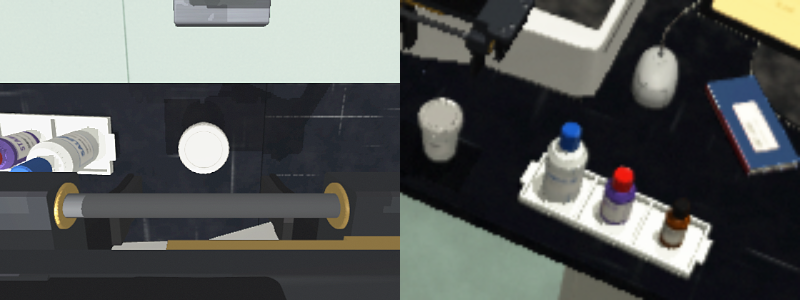

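The three bottles stand upright in their compartments, at right-hand panel (566,165), (617,197) and (677,225). The cup's lid is at left-panel (204,148). Next I'll grip the cup by its body.

Call:
{"name": "drive_tool", "arguments": {
  "steps": [
    [80, 0, 0.01, 0.2, 0, 0, 0],
    [80, 0, 0.01, 0.4, 0, 0, 0],
    [80, 0, 0.01, 0.6, 0, 0, 0],
    [80, 0, 0.01, 0.8, 0, 0, 0],
    [80, 0, 0.01, 0.9, 0, 0, 0],
    [80, 0, 0.01, 0.9, 0, 0, 0]
  ]
}}

```text
time_s: 26.7
position: [0.4598, -0.0726, 0.0745]
tcp_rot: [[-1.0, 0.001, -0.004], [0.001, 1.0, 0.001], [0.004, 0.001, -1.0]]
force: [-0.1, 0.0, -0.8]
opening: 0.919
grasp_force: 0.0
```

Call:
{"name": "drive_tool", "arguments": {
  "steps": [
    [80, 0, 0, 0.15, 0, 0, 0],
    [80, 0, 0, 0.3, 0, 0, 0],
    [80, 0, 0, 0.4, 0, 0, 0],
    [80, 0, 0, 0.47, 0, 0, 0],
    [80, 0, 0, 0.5, 0, 0, 0],
    [80, 0, 0, 0.5, 0, 0, 0]
  ]
}}

```text
time_s: 27.3
position: [0.4609, -0.0723, 0.0161]
tcp_rot: [[-1.0, 0.0, -0.0], [0.0, 1.0, 0.0], [0.0, 0.0, -1.0]]
force: [-1.3, -0.1, -0.2]
opening: 0.921
grasp_force: 0.0
```

Call:
{"name": "drive_tool", "arguments": {
  "steps": [
    [30, 0, 0, 0, 0, 0, 0],
    [30, 0, 0, 0, 0, 0, 0],
    [30, 0, 0, 0, 0, 0, 0],
    [30, 0, 0, 0, 0, 0, 0],
    [30, 0, 0, 0, 0, 0, 0],
    [30, 0, 0, 0, 0, 0, 0],
    [30, 0, 0, 0, 0, 0, 0],
    [30, 0, 0, 0, 0, 0, 0]
  ]
}}

```text
time_s: 28.1
position: [0.461, -0.0723, 0.0164]
tcp_rot: [[-1.0, -0.0, 0.001], [-0.0, 1.0, -0.0], [-0.001, -0.0, -1.0]]
force: [-0.3, -0.7, 5.7]
opening: 0.648
grasp_force: 30.0
```

Call:
{"name": "drive_tool", "arguments": {
  "steps": [
    [30, 0, 0, -0.1, 0, 0, 0],
    [30, 0, 0, -0.25, 0, 0, 0],
    [30, 0, 0, -0.4, 0, 0, 0],
    [30, 0, 0, -0.6, 0, 0, 0],
    [30, 0, 0, -0.75, 0, 0, 0],
    [30, 0, 0, -0.75, 0, 0, 0]
  ]
}}

```text
time_s: 28.7
position: [0.4621, -0.0726, 0.1084]
tcp_rot: [[-1.0, -0.0, 0.005], [-0.0, 1.0, -0.002], [-0.005, -0.002, -1.0]]
force: [0.5, 0.2, -0.7]
opening: 0.648
grasp_force: 30.0
```

Call:
{"name": "drive_tool", "arguments": {
  "steps": [
    [30, -0.02, 0.1, 0, 0, 0, 0],
    [30, -0.04, 0.3, 0, 0, 0, 0],
    [30, -0.06, 0.5, 0, 0, 0, 0],
    [30, -0.08, 0.75, 0, 0, 0, 0],
    [30, -0.1, 1, 0, 0, 0, 0]
  ]
}}

```text
time_s: 29.2
position: [0.4716, 0.0496, 0.1048]
tcp_rot: [[-1.0, 0.001, -0.003], [0.001, 1.0, 0.001], [0.003, 0.001, -1.0]]
force: [0.5, 0.1, -0.7]
opening: 0.647
grasp_force: 30.0
```

Call:
{"name": "drive_tool", "arguments": {
  "steps": [
    [30, 0, 0.25, 0, 0, 0, 0],
    [30, 0, 0.5, 0, 0, 0, 0],
    [30, 0, 0.75, 0, 0, 0, 0],
    [30, 0, 1, 0, 0, 0, 0]
  ]
}}

```text
time_s: 29.6
position: [0.4711, 0.1697, 0.1047]
tcp_rot: [[-1.0, -0.0, -0.004], [-0.0, 1.0, -0.0], [0.004, -0.0, -1.0]]
force: [0.2, -0.1, -0.9]
opening: 0.645
grasp_force: 30.0
```

Call:
{"name": "drive_tool", "arguments": {
  "steps": [
    [30, 0, 0.25, 0, 0, 0, 0],
    [30, 0, 0.5, 0, 0, 0, 0],
    [30, 0, 0.75, 0, 0, 0, 0],
    [30, 0, 0.95, 0, 0, 0, 0],
    [30, 0, 0.95, 0, 0, 0, 0],
    [30, 0, 0.95, 0, 0, 0, 0],
    [30, 0, 0.95, 0, 0, 0, 0]
  ]
}}

```text
time_s: 30.3
position: [0.4717, 0.281, 0.1052]
tcp_rot: [[-1.0, 0.0, -0.002], [0.0, 1.0, -0.001], [0.002, -0.001, -1.0]]
force: [-0.2, -0.3, 0.2]
opening: 0.649
grasp_force: 30.0
```

Run:
```python
from h import *
c=cap('scene'); t=cap('top'); w=cap('wrist')
cv2.imwrite('pics/s3.png',np.hstack([cv2.resize(w['color'],(400,300)),cv2.resize(c['color'][130:250,130:290],(400,300))])); np.savez('w3.npz',**w)
s=read_state(); print(s['position'],s['opening'],s['grasp_force'])
```

```text
[0.47260048 0.28083598 0.10588962] 0.6477557879505017 29.999958872795105
```

View pics/s3.png

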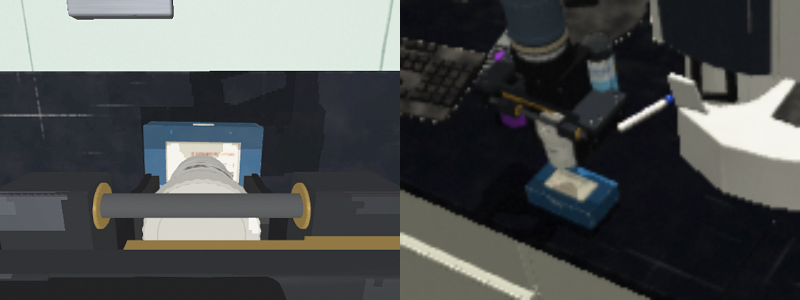

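Run:
```python
from h import *
c=cap('scene'); w=dict(np.load('w3.npz'))
cv2.imwrite('pics/s4.png',np.hstack([cv2.resize(w['color'][150:350,180:380],(400,400),interpolation=3),cv2.resize(c['color'][170:230,170:230],(400,400),interpolation=3)]))
X=cloud(c); sub=X[176:200,180:204]; 
m=(sub[...,2]>.055)&(sub[...,2]<.16)&(abs(sub[...,1]-.281)<.035)&(abs(sub[...,0]-.47)<.06)&(c['color'][176:200,180:204].min(2)>110)
p=sub[m]; print(len(p))
for z in np.arange(.07,.15,.01):
    q=p[abs(p[:,2]-z)<.006]
    if len(q): print(round(z,3),len(q),q.min(0).round(3),q.max(0).round(3))
X=cloud(w); c2=w['color']; m=(X[...,2]>.05)&(X[...,2]<.16)&(abs(X[...,1]-.281)<.035)&(abs(X[...,0]-.47)<.06)&(c2.min(2)>110)
p=X[m]
for z in np.arange(.07,.17,.01):
    q=p[abs(p[:,2]-z)<.005]
    if len(q)>5: print('w',round(z,3),len(q),q.min(0).round(3),q.max(0).round(3))
```

```text
108
0.09 7 [0.455 0.264 0.091] [0.464 0.283 0.095]
0.1 12 [0.452 0.262 0.095] [0.468 0.285 0.106]
0.11 23 [0.449 0.261 0.106] [0.465 0.284 0.116]
0.12 21 [0.449 0.26  0.114] [0.466 0.284 0.125]
0.13 18 [0.448 0.258 0.124] [0.463 0.284 0.136]
0.14 18 [0.448 0.258 0.135] [0.461 0.284 0.146]
w 0.09 146 [0.452 0.262 0.088] [0.462 0.297 0.095]
w 0.1 204 [0.452 0.263 0.095] [0.46  0.297 0.105]
w 0.11 347 [0.45  0.26  0.105] [0.472 0.308 0.115]
w 0.12 387 [0.45  0.26  0.115] [0.469 0.308 0.125]
w 0.13 401 [0.449 0.263 0.125] [0.458 0.297 0.134]
w 0.15 1064 [0.445 0.257 0.146] [0.479 0.309 0.155]
w 0.16 6798 [0.445 0.252 0.155] [0.477 0.308 0.16 ]
```

View pics/s4.png

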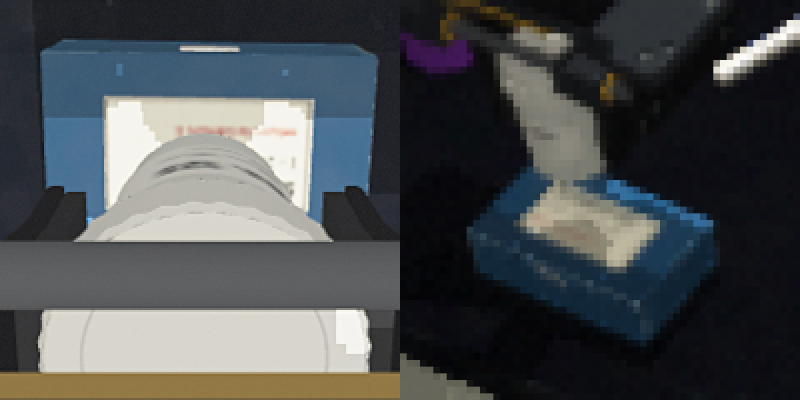

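Call:
{"name": "drive_tool", "arguments": {
  "steps": [
    [30, 0, 0.015, 0.1, 0, 0, 0],
    [30, 0, 0.015, 0.25, 0, 0, 0],
    [30, 0, 0.015, 0.35, 0, 0, 0],
    [30, 0, 0.015, 0.4, 0, 0, 0],
    [30, 0, 0.015, 0.43, 0, 0, 0],
    [30, 0, 0.015, 0.44, 0, 0, 0],
    [30, 0, 0.015, 0.44, 0, 0, 0]
  ]
}}

```text
time_s: 31.2
position: [0.473, 0.2837, 0.0535]
tcp_rot: [[-1.0, -0.0, 0.0], [-0.0, 1.0, 0.0], [-0.0, 0.0, -1.0]]
force: [0.5, -1.3, -0.3]
opening: 0.649
grasp_force: 30.0
```

Call:
{"name": "drive_tool", "arguments": {
  "steps": [
    [30, 0, 0, 0.01, 0, 0, 0],
    [30, 0, 0, 0.02, 0, 0, 0],
    [30, 0, 0, 0.022, 0, 0, 0],
    [30, 0, 0, 0.022, 0, 0, 0]
  ]
}}

```text
time_s: 31.6
position: [0.4728, 0.2836, 0.0508]
tcp_rot: [[-1.0, -0.0, 0.0], [-0.0, 1.0, 0.0], [-0.0, 0.0, -1.0]]
force: [0.4, 0.1, 0.2]
opening: 0.645
grasp_force: 30.0
```

Call:
{"name": "drive_tool", "arguments": {
  "steps": [
    [80, 0, 0, 0, 0, 0, 0],
    [80, 0, 0, 0, 0, 0, 0],
    [80, 0, 0, 0, 0, 0, 0],
    [80, 0, 0, 0, 0, 0, 0],
    [80, 0, 0, 0, 0, 0, 0],
    [80, 0, 0, 0, 0, 0, 0]
  ]
}}

```text
time_s: 32.2
position: [0.4728, 0.2836, 0.0508]
tcp_rot: [[-1.0, -0.0, 0.0], [-0.0, 1.0, 0.0], [-0.0, 0.0, -1.0]]
force: [-0.2, -0.2, 0.4]
opening: 0.916
grasp_force: 0.0
```

Call:
{"name": "drive_tool", "arguments": {
  "steps": [
    [80, 0, 0, -0.1, 0, 0, 0],
    [80, 0, 0, -0.3, 0, 0, 0],
    [80, 0, 0, -0.5, 0, 0, 0],
    [80, 0, 0, -0.75, 0, 0, 0],
    [80, 0, 0, -1, 0, 0, 0]
  ]
}}

```text
time_s: 32.7
position: [0.4725, 0.2835, 0.1725]
tcp_rot: [[-1.0, -0.0, -0.0], [-0.0, 1.0, -0.0], [0.0, -0.0, -1.0]]
force: [0.0, 0.0, -1.0]
opening: 0.919
grasp_force: 0.0
```

Call:
{"name": "drive_tool", "arguments": {
  "steps": [
    [80, 0, 0.25, -0.3, 0, 0, 0],
    [80, 0, 0.5, -0.3, 0, 0, 0],
    [80, 0, 0.75, -0.3, 0, 0, 0],
    [80, 0, 1, -0.3, 0, 0, 0]
  ]
}}

```text
time_s: 33.1
position: [0.4727, 0.4047, 0.2084]
tcp_rot: [[-1.0, 0.0, 0.002], [0.0, 1.0, 0.001], [-0.002, 0.001, -1.0]]
force: [0.2, 0.5, 0.2]
opening: 0.919
grasp_force: 0.0
```

Call:
{"name": "drive_tool", "arguments": {
  "steps": [
    [80, 0.5, 0.3, 0, 0, 0, 0],
    [80, 0.75, 0.6, 0, 0, 0, 0],
    [80, 1, 1, 0, 0, 0, 0],
    [80, 1, 1, 0, 0, 0, 0],
    [80, 1, 1, 0, 0, 0, 0],
    [80, 1, 1, 0, 0, 0, 0]
  ]
}}

```text
time_s: 33.7
position: [0.3524, 0.5235, 0.2072]
tcp_rot: [[-1.0, -0.002, 0.001], [-0.002, 1.0, -0.0], [-0.001, -0.0, -1.0]]
force: [-0.3, -0.3, -0.4]
opening: 0.92
grasp_force: 0.0
```

Run:
```python
from h import *
c=cap('scene'); t=cap('top')
cv2.imwrite('pics/f.png',np.vstack([cv2.resize(c['color'][110:310,130:430],(600,400),interpolation=3),cv2.resize(t['color'][200:270,130:445],(600,133),interpolation=3)]))
for nm,d in(('s',c),('t',t)):
    X=cloud(d); m=(X[...,2]>.05)&(X[...,2]<.14)&(X[...,0]>.42)&(X[...,0]<.53)&(abs(X[...,1]-.283)<.05); p=X[m]
    print(nm,p.min(0).round(3),p.max(0).round(3)); q=p[p[:,2]>.095]; print(((q.min(0)+q.max(0))/2).round(3))
s=read_state(); print(s['position'],s['force'],s['time_s'])
```

```text
s [0.444 0.254 0.051] [0.501 0.31  0.111]
[0.473 0.282 0.103]
t [0.445 0.256 0.051] [0.499 0.312 0.112]
[0.472 0.284 0.104]
[0.35345194 0.52259331 0.20700514] [-0.20172162 -0.35290144  0.42581501] 33.8
```

View pics/f.png

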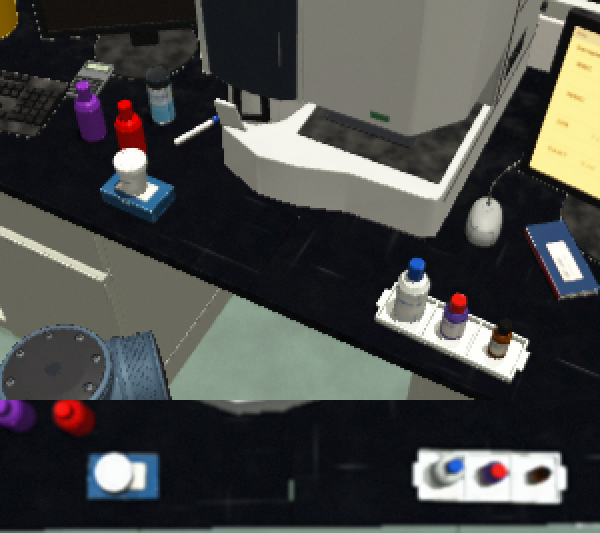

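The cup stands on the lid's middle at (130,170), and the three bottles are upright and centred in the tray at (411,292), (455,317) and (500,341). The bystanders are untouched and the arm is clear.

```bash
python3 -c "
from rig import order; print(order.hand_in())"
```

```text
the job is handed in; nothing more can be done
None
```

I handed the job in at about 34 s: the saline, stain and oil bottles stand upright in the tray in that order from the slide-box end, the cup stands on the middle of the slide box's lid, and the final pictures showed the strip canister and log book where they were.

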